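# Clamp the bomb vessel and pin the clamp shut

## Robot

A 6-joint arm with a two-finger parallel gripper is mounted at the origin on a cart in front of the work surface, level with it; the furniture and walls round the work are solid. World frame = base frame: x ahead of the robot, y to its left, z up, the work surface at z = 0. Lengths are in m, angles in rad, forces in N, time in s.
With the tool pointing down it reaches from about 0.25 to 0.775 m from the base axis. Payload 4 kg.
Tool frame: the origin (TCP) lies where the fingers leave the gripper's body, on its centre line; the fingertips stand 97 mm ahead of it and the grasp point (between the pads) lies 78 mm ahead of it; z points along the fingers, y is the line along which they close (so a half turn about z gives the same grasp; the last joint's range is limited). The gripper opens to 94 mm and grips with 3 to 60 N. Pads are 16 mm wide; open, the fingers measure 119 mm over their backs; the gripper's body (75 mm by 177 mm) begins 78 mm behind the grasp point.
Start: joints at [1.057, 0.087, 1.371, -0, 1.684, -0.103], TCP at [0.22, 0.504, 0.303] pointing down, gripper open.
Joint ranges: [-3.1, 3.1], [-0.76, 2.03], [0.27, 2.55], [-1.08, 4.22], [0.17, 2.65], [-2.57, 2.57]. Speed limits (rad/s): [2.79, 2.79, 3.14, 3.14, 3.14, 3.14].

## Interface

Orientations are given as [roll, pitch, yaw] about the fixed x, y, z axes, in that order (R = Rz(yaw) Ry(pitch) Rx(roll)).
In Python, from bench import robot, eyes gives the robot as it stands. The module is installed in compiled form; this text tells all that it offers.
- The arm moves only by the tool carry_out, never from a script. Its argument "deltas" is a list of rows, each an object of numbers: "dx", "dy", "dz": the shift along the tool's x, y, z each as a share of 0.02 m, from -1 to 1; "wx", "wy", "wz": the turn, a rotation vector about the tool's x, y, z each as a share of 0.12 rad, from -1 to 1; "gripper": the closure in counts, from 0 (fully open) to 255 (shut). In form: [{"dx": .., "dy": .., "dz": .., "wx": .., "wy": .., "wz": .., "gripper": ..}, ...]. A call has 1 to 20 rows; each row shifts and turns the commanded pose from where the row before left it, along the tool's axes as they then stand; what a row does not reach is not made up. A row lasts 1/12 s, in which the tool goes at most 41.7 mm and 7.16 degrees, less where a joint would pass 70% of its speed; a pose out of reach is approached as far as the arm can. A call with a number of a shift or a turn outside -1 to 1 is refused whole. A call with a gripper value outside its range is refused whole. The fingers move at their own pace and stop on an object; the grip force is fixed at half the most. Time passes only in rows, so rows that do not move let the fingers close. It gives the time, the measured TCP pose, the force, the opening and the grip force at its end, in the units of the state.
- robot.get_obs(): the state, without advancing time (a new reading comes with each control period).
- eyes.snapshot(name): name is "scene" or "top" or "wrist"; returns the picture (420x560x3 uint8, red, green, blue); there is no depth.
- eyes.get_calibration(name): a dict with "fovy" (degrees; the focal length in pixels is half the picture's height over the tangent of half this angle, whatever the lens; pixels are square), "cx", "cy" (the principal point, pixels), "R" (3x3) and "t" (3): a world point X has camera coordinates R X + t. Camera axes: x right, y down, z forward; pixel columns grow to the right and rows downward; lengths in m; the calibration is good to about 2 mm. A picture is of the moment at which its call begins: read the wrist's pose just before it. get_calibration takes no time and is no camera call; for the wrist camera it gives the pose at the moment of the call.
- robot.close_job(): hands the job in; it is judged then, once.
The state is a dict: "time": time; "joint_positions": joint angles; "qvel": joint speeds; "joint_torque": joint torques, N m; "tool_pos": TCP position; "ee_rot": TCP orientation; "wrist_force": force on the tool from outside, world axes, zero at the start; "wrist_torque": the same for the moment, N m; "width": finger opening in m; "finger_force": force on a finger pad.
Only numpy, scipy, OpenCV 4.12 (cv2) and the standard library are available. Lean on these libraries where they do the work, as an engineer would, in place of code of your own. Each camera call takes 0.05 s, during which the arm holds its last target. There are 200 camera calls.

## Task

Lift the closed-end-up bomb vessel into the vee of the bench clamp so that it stands upright on the clamp's base plate and let go of it, swing the hinged jaw shut against it, and push the locking pin from its parking bush all the way down through the three aligned knuckles. Then squeeze the clamp's two upright tabs together so that the jaw presses on the vessel, and finish while still squeezing them - do not let go - so that a colleague can polish the vessel's end. Keep the vessel upright and leave everything else where it lies.

Things in the scene. Friction and masses are not known exactly. Their poses are not given: they have to be found in the camera images.
- bomb: bomb vessel: plain upright steel cylinder, 66 mm diameter, 125 mm high, rounded closed end up, 0.75 to 0.95 kg, loose; it can be gripped across the diameter near its top. Origin at the centre of its underside, z along its axis. (The open steel canister with a wire handle, 55 mm diameter, is another thing: leave it.)
- clamp: bench clamp, fixed to the worktop: steel base plate 12 mm thick (172 x 134 mm) that carries two bright steel halves which close on an upright cylinder. Origin on the worktop below the axis of the seat, x from the tabs to the hinge, y from the fixed half to the hinged jaw, z up; in this frame, mm: fixed half with a 90 degree vee, x -54 to 54, y -58 to -4, top z 52, bottom of the vee at x 0, y -47; parking bush of the pin (24 mm outside, 12.5 mm bore) at x -34, y -76, top z 52.
- seat (a point): centre of the vessel's place on top of the base plate (12 mm above the worktop): a vessel of 66 mm that touches both faces of the vee has its axis here. The shutting jaw slides a vessel that stands a few mm out of the vee home into it.
- jaw (a joint): angle of the hinged jaw about its upright hinge, rad: 0 shut on the vessel with the holes in line, positive open (up to 1.1; it swings out on the clamp's +y side; without a vessel it could go to -0.015). It has slight friction (about 0.4 N at the tab) and stays where it is left.
- jaw_hinge (a point): on the upright hinge axis of the jaw, at the clamp's x 66, y 0, 32 mm above the worktop
- jaw_tab: upright finger tab on the end of the jaw, 24 mm long, 8 mm thick, from 21 to 74 mm above the worktop, moves with the jaw (a bar 22 mm high joins it to the jaw). Origin on the hinge axis at worktop height; x along the jaw away from its free end, y to the jaw's outside; the jaw's vee block lies at x -120 to -12, y 10 to 56, 15 to 49 mm high
- jaw_tab_grip (a point): middle of the jaw's tab in thickness and length, 60 mm above the worktop; 176 mm from the hinge axis along the jaw, 18 mm off its centre plane; the tab's outer face is 4 mm further out. Its axes are those of the jaw: x towards the hinge end, y to the outside.
- fixed_tab: the matching upright finger tab of the fixed half, same size, does not move; origin as the clamp's
- fixed_tab_grip (a point): middle of the fixed half's tab, 60 mm above the worktop, at the clamp's x -110, y -18. With the jaw shut the tabs stand at y 14 to 22 and -22 to -14 of the clamp, so they measure 44 mm over their outer faces, and are squeezed across y.
- pin: locking pin, steel, 0.09 kg, stands upright and loose in the parking bush, its tip 14 mm above the worktop. Its top is then 93 mm above the worktop. Origin at its tip, z up along it: taper from 5 to 10 mm diameter over the first 6 mm, shaft 10 mm up to the shoulder at 38 mm, flange 20 mm diameter to 43 mm, neck 12 mm, knurled round knob 24 mm diameter from 57 to 79 mm.
- pin_hole (a point): centre of the locking hole at the top face of the upper knuckle, 52 mm above the worktop, at the clamp's x -70, y 0. Upright hole 12.5 mm diameter through three stacked knuckles (upper and lower ones on the fixed half, the middle one on the jaw). With the pin home its flange rests on this face and its tip is 14 mm above the worktop (38 mm below this point).
- canister: open steel canister with wire handle, bystander
- ring_nut: knurled steel ring nut 68 mm, bystander
- bomb_head: bomb head lying on its side, bystander
- spanner: combination spanner, bystander
- tweezers: tweezers, bystander
- phone: phone lying flat, bystander
- thread_box: flat clear box 71 x 84 x 28 mm, bystander
There are look-alikes about, which are no part of the job. There is more than one size of the pin; the one meant has the size given above.

How it is judged:
On the way, in this order (a step that is already met when the one before it is completed fails the run):
1. the vessel stands upright in the vee on the base plate, let go, with the jaw still open (horizontal distance between bomb and seat below 0.012 m and angle between bomb's own z axis and vertical below 0.08 rad and z of bomb in the frame of clamp below 0.016 m and contact force between the fingers and bomb below 0.1 N and value of joint jaw above 0.1 rad), for 0.2 s.
2. the jaw is swung shut against the vessel (value of joint jaw below 0.025 rad and horizontal distance between bomb and seat below 0.004 m), for 0.2 s.
3. the pin is pushed home through the three knuckles (horizontal distance between pin and pin_hole below 0.004 m and z of pin in the frame of pin_hole below -0.0355 m), for 0.2 s.
At the end, for the whole second after the job is handed in: The fingers still squeeze the two tabs (more than 3 N on each), the jaw is shut (within 0.015 rad) and presses on the vessel with more than 2 N, the vessel stands upright on the base plate within 4 mm of the seat, and the pin is home: its flange within 2.5 mm of the upper knuckle (all of step 3 and contact force between the fingers and jaw_tab above 3 N and contact force between the fingers and fixed_tab above 3 N and contact force between bomb and jaw above 2 N and value of joint jaw below 0.015 rad and horizontal distance between bomb and seat below 0.004 m and angle between bomb's own z axis and vertical below 0.05 rad and z of bomb in the frame of clamp below 0.015 m); the arm keeps its last pose, push and grip.
It fails at once if the vessel is tipped over (angle between bomb's own z axis and vertical above 0.5 rad).
It fails at once if one of the other things is pushed out of its place (distance of any of canister, ring_nut, bomb_head, spanner, tweezers, phone, thread_box from where it was at the start of the episode above 0.03 m).
It also fails if it takes over 72 s, if anything falls off the work surface, if the arm or the gripper's body presses on something with over 40 N, if the wrist force passes 120 N, or if a joint passes its speed limit or range.

## Working session

There is one attempt and no reset: what is moved stays moved. The work goes in short steps, Python scripts to look and compute and a tool call to move; the robot and the scene stay as the last step left them, time stands still between calls to the robot, and variables do not carry over. Pictures are saved under pics/ and viewed, at most 10 in all, crops included, and the job is handed in when it is done.

Besides the shell and the picture viewer there is one more tool, called after ">>>" as name(argument=value, ...) on one line, values as JSON. carry_out: Moves the arm, as the interface text tells. Shift numbers are shares of 0.02 m and turn numbers shares of 0.12 rad, none past 1 either way. Its arguments: {"type":"object","properties":{"deltas":{"type":"array","items":{"type":"object","properties":{"dx":{"type":"number"},"dy":{"type":"number"},"dz":{"type":"number"},"wx":{"type":"number"},"wy":{"type":"number"},"wz":{"type":"number"},"gripper":{"type":"number"}}}}},"required":["deltas"]}

```bash
mkdir -p pics
cat > h.py <<'E'
import numpy as np, cv2
from bench import robot, eyes
def snap(n,f,crop=None,s=1):
    c=eyes.get_calibration(n); im=eyes.snapshot(n)[:,:,::-1].copy(); cv2.imwrite('pics/'+f+'_raw.png',im)
    if crop: im=im[crop[1]:crop[3],crop[0]:crop[2]]
    if s!=1: im=cv2.resize(im,None,fx=s,fy=s,interpolation=cv2.INTER_CUBIC)
    cv2.imwrite('pics/'+f+'.png',im); np.save('pics/'+f+'_cal.npy',c,allow_pickle=True); return c
def ray(c,u,v):
    f=210/np.tan(np.radians(c['fovy'])/2); R=np.array(c['R']);t=np.array(c['t'])
    return -R.T@t, R.T@np.array([(u-c['cx'])/f,(v-c['cy'])/f,1.])
def pl(c,u,v,z):
    o,d=ray(c,u,v); return o+d*(z-o[2])/d[2]
def proj(c,X):
    f=210/np.tan(np.radians(c['fovy'])/2); p=np.array(c['R'])@np.array(X)+np.array(c['t'])
    return np.array([c['cx']+f*p[0]/p[2],c['cy']+f*p[1]/p[2]])
def cal(f): return np.load('pics/'+f+'_cal.npy',allow_pickle=True).item()
E
python3 - <<'E'
from h import *
print({k:v for k,v in robot.get_obs().items()})
for n in('scene','top'):
    c=snap(n,n+'1'); print(n,c)
a=cv2.imread('pics/top1.png');cv2.imwrite('pics/top1b.png',cv2.resize(a,(800,600)))
E
```

```text
{'time': 0.0, 'joint_positions': array([ 1.05690641e+00,  8.79328562e-02,  1.37224333e+00, -1.90446460e-05,
        1.68363868e+00, -1.03113747e-01]), 'qvel': array([-2.23759586e-03, -2.65400857e-03,  2.15481468e-03, -2.39215558e-03,
        4.07223294e-04, -7.71511983e-05]), 'joint_torque': array([-1.95696724e-03, -3.40185070e+01, -3.02420533e+01,  7.14432425e-02,
        3.30184749e-02, -1.82909171e-04]), 'tool_pos': array([0.21946976, 0.50393392, 0.30152162]), 'ee_rot': array([-3.13938030e+00, -2.09906503e-04,  2.73081412e+00]), 'wrist_force': array([-0.24606775,  1.30237219, -0.78746026]), 'wrist_torque': array([-0.01165428, -0.03947708, -0.03467926]), 'finger_force': 0.0, 'width': 0.09391269951915268}
scene {'fovy': 55.2572395084078, 'cx': 279.5878938733702, 'cy': 208.31410896700888, 'R': array([[ 0.70206678, -0.71195809, -0.01476203],
       [-0.56206633, -0.54129083, -0.62536844],
       [ 0.43724557,  0.44734764, -0.78018997]]), 't': array([-0.38101025,  0.36478158,  0.84321899])}
top {'fovy': 57.32279688625698, 'cx': 275.2790164893869, 'cy': 204.42493681146016, 'R': array([[-0.02799719, -0.9995581 , -0.00998768],
       [-0.99516901,  0.02881205, -0.09385367],
       [ 0.09409996,  0.00731179, -0.9955359 ]]), 't': array([0.02679187, 0.55998866, 1.23734019])}
```

View pics/top1b.png

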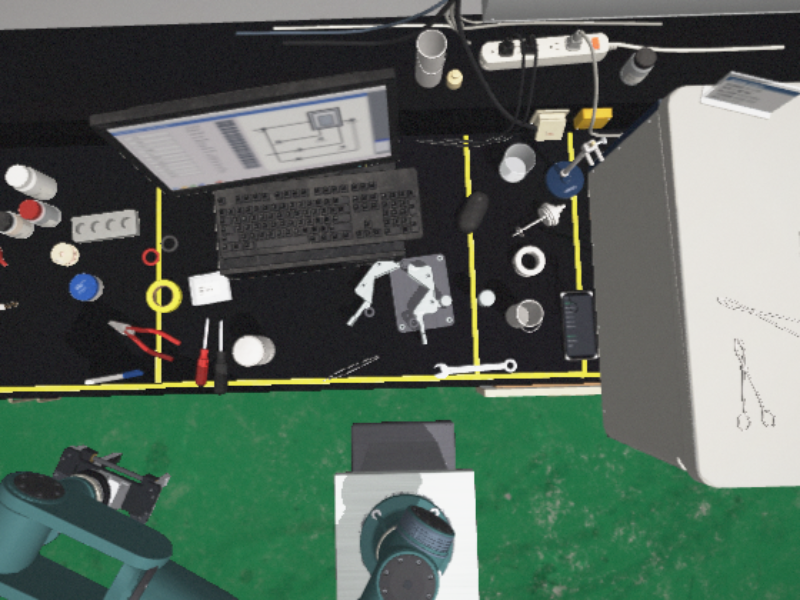

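View pics/scene1.png

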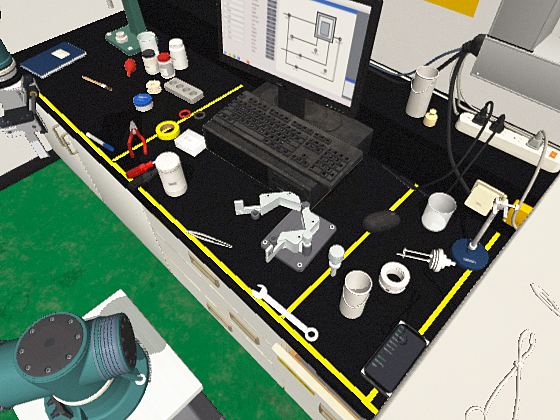

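The top view (800x600) shows the white vessel at about (253,350), the open clamp at (350–450, 255–345), and pin-like things at (446,300) and (487,298). The canister is at (524,315). I'll enlarge both views to check which pin is meant.

Run:
```python
import cv2,numpy as np
a=cv2.imread('pics/top1_raw.png')[170:255,155:375]; b=cv2.imread('pics/scene1_raw.png')[175:290,150:370]
s=3.6
A=cv2.resize(a,None,fx=s,fy=s,interpolation=3);B=cv2.resize(b,None,fx=2.5,fy=2.5,interpolation=3)
o=np.zeros((A.shape[0]+B.shape[0],800,3),np.uint8);o[:A.shape[0],:A.shape[1]]=A;o[A.shape[0]:,:B.shape[1]]=B
print(o.shape,A.shape);cv2.imwrite('pics/crop1.png',o)
```

```text
(594, 800, 3) (306, 792, 3)
```

View pics/crop1.png

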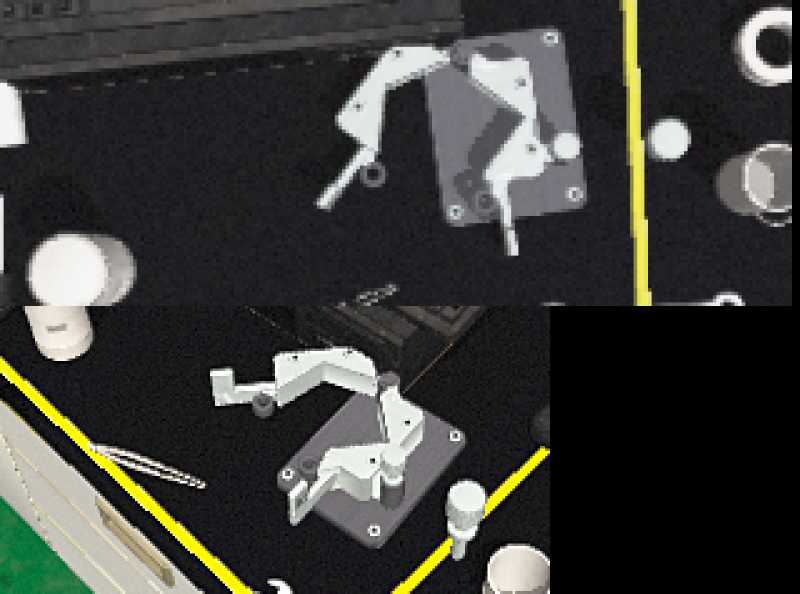

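The pin meant is the one in the parking bush, at crop (566,145), top raw (312,210): it sits next to the fixed half as described. The pin at crop (670,138), raw (341,208), stands loose off the plate and is visibly bigger, so it is the look-alike. The closed-end vessel is at raw (174,245). The cylinder at raw (367,220) is open, so it is the canister.

Run:
```python
from h import *
c=cal('top1'); s=3.6
P=lambda u,v,z:pl(c,155+u/s,170+v/s,z)[:2]
src=[((-34,-76),P(566,145,.093)),((-122,-18),P(513,252,.074)),((-70,0),P(485,201,.052)),((66,0),P(462,52,.055))]
A=[];b=[]
for (x,y),w in src:
    x/=1e3;y/=1e3;print(x,y,w); A+=[[x,-y,1,0],[y,x,0,1]];b+=list(w)
r=np.linalg.lstsq(np.array(A),np.array(b),rcond=None)[0];yaw=np.arctan2(r[1],r[0])
print('seat',r[2:],yaw,np.hypot(r[0],r[1]),(np.array(A)@r-b).round(4))
# jaw tab centre
print('jawtab tip',P(322,205,.074))
# vessel: top disc contour
im=cv2.imread('pics/top1_raw.png');g=im.min(2);m=(g>205).astype(np.uint8)
n,l,st,ce=cv2.connectedComponentsWithStats(m)
k=l[245,173];print(st[k],ce[k]);
for z in(.10,.115,.125):print(z,pl(c,*ce[k],z)[:2])
L=pl(c,st[k][0],ce[k][1],.115);R=pl(c,st[k][0]+st[k][2],ce[k][1],.115);print('dia',np.linalg.norm(L-R))
```

```text
-0.034 -0.076 [ 0.53264769 -0.1039212 ]
-0.122 -0.018 [ 0.44199703 -0.05603409]
-0.07 0.0 [ 0.48788533 -0.03368913]
0.066 0.0 [ 0.62187544 -0.0171924 ]
seat [ 0.557352   -0.02524151] 0.11724363129719576 0.9803700033385604 [ 0.0003  0.0008 -0.0014 -0.0007  0.0013  0.0004 -0.0003 -0.0005]
jawtab tip [0.48761048 0.10959176]
[163 236  22  20 336] [173.63392857 245.47619048]
0.1 [0.43589605 0.32624296]
0.115 [0.43596827 0.32213229]
0.125 [0.43601641 0.31939184]
dia 0.06696095414878991
```

>>> carry_out(deltas=[{"wz":-0.88,"gripper":0},{"wz":-0.88,"gripper":0},{"wz":-0.88,"gripper":0},{"wz":-0.88,"gripper":0},{"wz":-0.88,"gripper":0},{"dx":-0.88,"dy":-0.94,"dz":0.1,"gripper":0},{"dx":-0.88,"dy":-0.94,"dz":0.1,"gripper":0},{"dx":-0.88,"dy":-0.94,"dz":0.1,"gripper":0},{"dx":-0.88,"dy":-0.94,"dz":0.1,"gripper":0},{"dx":-0.88,"dy":-0.94,"dz":0.1,"gripper":0},{"dx":-0.88,"dy":-0.94,"dz":0.1,"gripper":0},{"dx":-0.88,"dy":-0.94,"dz":0.1,"gripper":0},{"dx":-0.88,"dy":-0.94,"dz":0.1,"gripper":0},{"dx":-0.88,"dy":-0.94,"dz":0.1,"gripper":0},{"dx":-0.88,"dy":-0.94,"dz":0.1,"gripper":0},{"dx":-0.88,"dy":-0.94,"dz":0.1,"gripper":0},{"gripper":0},{"gripper":0},{"gripper":0}])

```text
invalid input
```

```bash
cat >> h.py <<'E'
def go(tx,ty,tz,yaw=None):
    """tool-frame shift (in 0.02 m units) and yaw turn (in 0.12 rad units) still to go; the turn is to be made first"""
    o=robot.get_obs();p=o['tool_pos'];y0=o['ee_rot'][2]
    y=y0 if yaw is None else yaw; d=np.array([tx,ty,tz])-p
    w=-((y-y0+np.pi)%(2*np.pi)-np.pi)/.12
    print('pos',p.round(4),'rpy',o['ee_rot'].round(4),'t',round(o['time'],2),'F',o['wrist_force'].round(1))
    print('units dx %.2f dy %.2f dz %.2f wz %.2f'%((d[0]*np.cos(y)+d[1]*np.sin(y))/.02,(d[0]*np.sin(y)-d[1]*np.cos(y))/.02,-d[2]/.02,w))
E
python3 - <<'E'
from h import *
go(.436,.321,.183)
c=snap('wrist','w1'); print(c['R'].round(3),c['t'].round(3),-np.array(c['R']).T@c['t'])
print(proj(c,[.436,.321,.125]))
im=cv2.imread('pics/w1_raw.png');cv2.imwrite('pics/w1.png',im)
E
```

```text
pos [0.2195 0.504  0.3017] rpy [-3.1397e+00 -2.0000e-04  2.7308e+00] t 0.1 F [0.4 0.3 1.3]
units dx -13.58 dy -4.06 dz 5.93 wz -0.00
[[ 0.399  0.917 -0.001]
 [ 0.889 -0.387  0.245]
 [ 0.225 -0.099 -0.969]] [-0.551 -0.026  0.389] [0.15585252 0.53352374 0.382751  ]
[187.98741409 512.82116266]
```

View pics/w1.png

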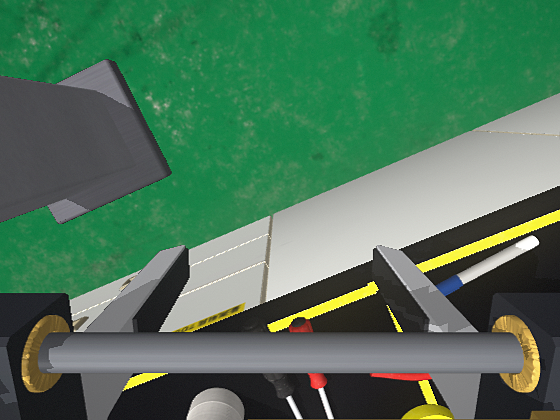

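>>> carry_out(deltas=[{"dx":0,"dy":0,"dz":0,"wx":0,"wy":0,"wz":-0.88,"gripper":0},{"dx":0,"dy":0,"dz":0,"wx":0,"wy":0,"wz":-0.88,"gripper":0},{"dx":0,"dy":0,"dz":0,"wx":0,"wy":0,"wz":-0.88,"gripper":0},{"dx":0,"dy":0,"dz":0,"wx":0,"wy":0,"wz":-0.88,"gripper":0},{"dx":0,"dy":0,"dz":0,"wx":0,"wy":0,"wz":-0.88,"gripper":0},{"dx":-0.88,"dy":-0.94,"dz":0.1,"wx":0,"wy":0,"wz":0,"gripper":0},{"dx":-0.88,"dy":-0.94,"dz":0.1,"wx":0,"wy":0,"wz":0,"gripper":0},{"dx":-0.88,"dy":-0.94,"dz":0.1,"wx":0,"wy":0,"wz":0,"gripper":0},{"dx":-0.88,"dy":-0.94,"dz":0.1,"wx":0,"wy":0,"wz":0,"gripper":0},{"dx":-0.88,"dy":-0.94,"dz":0.1,"wx":0,"wy":0,"wz":0,"gripper":0},{"dx":-0.88,"dy":-0.94,"dz":0.1,"wx":0,"wy":0,"wz":0,"gripper":0},{"dx":-0.88,"dy":-0.94,"dz":0.1,"wx":0,"wy":0,"wz":0,"gripper":0},{"dx":-0.88,"dy":-0.94,"dz":0.1,"wx":0,"wy":0,"wz":0,"gripper":0},{"dx":-0.88,"dy":-0.94,"dz":0.1,"wx":0,"wy":0,"wz":0,"gripper":0},{"dx":-0.88,"dy":-0.94,"dz":0.1,"wx":0,"wy":0,"wz":0,"gripper":0},{"dx":-0.88,"dy":-0.94,"dz":0.1,"wx":0,"wy":0,"wz":0,"gripper":0},{"dx":0,"dy":0,"dz":0,"wx":0,"wy":0,"wz":0,"gripper":0},{"dx":0,"dy":0,"dz":0,"wx":0,"wy":0,"wz":0,"gripper":0}])

```text
time: 1.65
tool_pos: [0.4366, 0.3207, 0.2799]
ee_rot: [-3.141, -0.002, -3.027]
wrist_force: [0.2, 0.8, -0.1]
width: 0.0939
finger_force: 0.0
```

Run:
```python
from h import *
c=snap('wrist','w2'); print(proj(c,[.436,.321,.125]))
im=cv2.imread('pics/w2_raw.png')
# show wrist + scene vessel crop
s=cv2.imread('pics/scene1_raw.png')[140:210,140:210]
o=np.zeros((420,800,3),np.uint8);o[:,:560]=im;o[:240,560:]=cv2.resize(s,(240,240),interpolation=3);cv2.imwrite('pics/w2.png',o)
```

```text
[279.28971161 227.23357657]
```

View pics/w2.png

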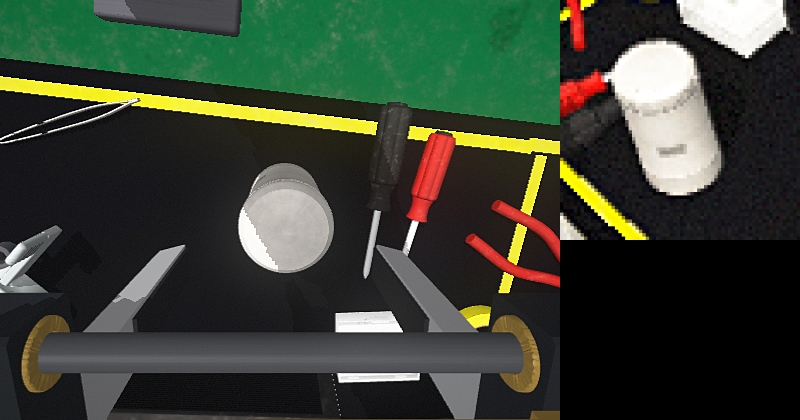

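The wrist picture shows the vessel's end as a disc centred near (286,227), 94 px wide, which puts it at about (0.436, 0.325).

```bash
python3 -c "
from h import *
c=cal('w2');print(pl(c,286,226,.117))
go(.436,.325,.185,-3.025)"
```

```text
[0.43692864 0.32569359 0.117     ]
pos [0.436  0.3214 0.2802] rpy [ 3.1413e+00 -1.3000e-03 -3.0253e+00] t 1.7 F [-0.3 -1.  -0.2]
units dx -0.02 dy 0.18 dz 4.76 wz -0.00
```

>>> carry_out(deltas=[{"dx":0,"dy":0.2,"dz":0.8,"wx":0,"wy":0,"wz":0,"gripper":0},{"dx":0,"dy":0,"dz":0.8,"wx":0,"wy":0,"wz":0,"gripper":0},{"dx":0,"dy":0,"dz":0.8,"wx":0,"wy":0,"wz":0,"gripper":0},{"dx":0,"dy":0,"dz":0.8,"wx":0,"wy":0,"wz":0,"gripper":0},{"dx":0,"dy":0,"dz":0.8,"wx":0,"wy":0,"wz":0,"gripper":0},{"dx":0,"dy":0,"dz":0.8,"wx":0,"wy":0,"wz":0,"gripper":0},{"dx":0,"dy":0,"dz":0,"wx":0,"wy":0,"wz":0,"gripper":255},{"dx":0,"dy":0,"dz":0,"wx":0,"wy":0,"wz":0,"gripper":255},{"dx":0,"dy":0,"dz":0,"wx":0,"wy":0,"wz":0,"gripper":255},{"dx":0,"dy":0,"dz":0,"wx":0,"wy":0,"wz":0,"gripper":255},{"dx":0,"dy":0,"dz":0,"wx":0,"wy":0,"wz":0,"gripper":255},{"dx":0,"dy":0,"dz":0,"wx":0,"wy":0,"wz":0,"gripper":255},{"dx":0,"dy":0,"dz":0,"wx":0,"wy":0,"wz":0,"gripper":255},{"dx":0,"dy":0,"dz":0,"wx":0,"wy":0,"wz":0,"gripper":255}])

```text
time: 2.87
tool_pos: [0.4363, 0.325, 0.1865]
ee_rot: [-3.141, 0.002, -3.025]
wrist_force: [-0.3, -4.3, 5.6]
width: 0.066
finger_force: 30.0
```

>>> carry_out(deltas=[{"dx":0,"dy":0,"dz":-0.4,"wx":0,"wy":0,"wz":0,"gripper":255},{"dx":0,"dy":0,"dz":-0.9,"wx":0,"wy":0,"wz":0,"gripper":255},{"dx":0,"dy":0,"dz":-0.9,"wx":0,"wy":0,"wz":0,"gripper":255},{"dx":0,"dy":0,"dz":-0.9,"wx":0,"wy":0,"wz":0,"gripper":255},{"dx":0,"dy":0,"dz":-0.9,"wx":0,"wy":0,"wz":0,"gripper":255},{"dx":0,"dy":0,"dz":-0.9,"wx":0,"wy":0,"wz":0,"gripper":255},{"dx":0,"dy":0,"dz":-0.9,"wx":0,"wy":0,"wz":0,"gripper":255},{"dx":-0.2,"dy":-0.88,"dz":-0.4,"wx":0,"wy":0,"wz":0,"gripper":255},{"dx":-0.2,"dy":-0.88,"dz":-0.4,"wx":0,"wy":0,"wz":0,"gripper":255},{"dx":-0.2,"dy":-0.88,"dz":-0.4,"wx":0,"wy":0,"wz":0,"gripper":255},{"dx":-0.2,"dy":-0.88,"dz":0,"wx":0,"wy":0,"wz":0,"gripper":255},{"dx":-0.2,"dy":-0.88,"dz":0,"wx":0,"wy":0,"wz":0,"gripper":255},{"dx":-0.2,"dy":-0.88,"dz":0,"wx":0,"wy":0,"wz":0,"gripper":255},{"dx":-0.2,"dy":-0.88,"dz":0,"wx":0,"wy":0,"wz":0,"gripper":255},{"dx":-0.2,"dy":-0.88,"dz":0,"wx":0,"wy":0,"wz":0,"gripper":255},{"dx":-0.2,"dy":-0.88,"dz":0,"wx":0,"wy":0,"wz":0,"gripper":255},{"dx":-0.2,"dy":-0.88,"dz":0,"wx":0,"wy":0,"wz":0,"gripper":255},{"dx":0,"dy":-0.88,"dz":0,"wx":0,"wy":0,"wz":0,"gripper":255},{"dx":0,"dy":-0.88,"dz":0,"wx":0,"wy":0,"wz":0,"gripper":255},{"dx":0,"dy":0,"dz":0,"wx":0,"wy":0,"wz":0,"gripper":255}])

```text
time: 4.53
tool_pos: [0.4999, 0.1176, 0.3217]
ee_rot: [-3.139, -0.006, -3.028]
wrist_force: [0.7, -0.4, -8.9]
width: 0.0666
finger_force: 30.0
```

Run:
```python
from h import *
go(.5569,-.0203,.33,-3.025)
c=snap('wrist','w3')
cv2.imwrite('pics/w3.png',cv2.resize(cv2.imread('pics/w3_raw.png'),(800,600),interpolation=3))
```

```text
pos [0.4999 0.1176 0.3217] rpy [-3.1394 -0.0056 -3.0281] t 4.53 F [ 0.7 -0.4 -8.9]
units dx -2.03 dy -7.18 dz -0.41 wz -0.03
```

View pics/w3.png

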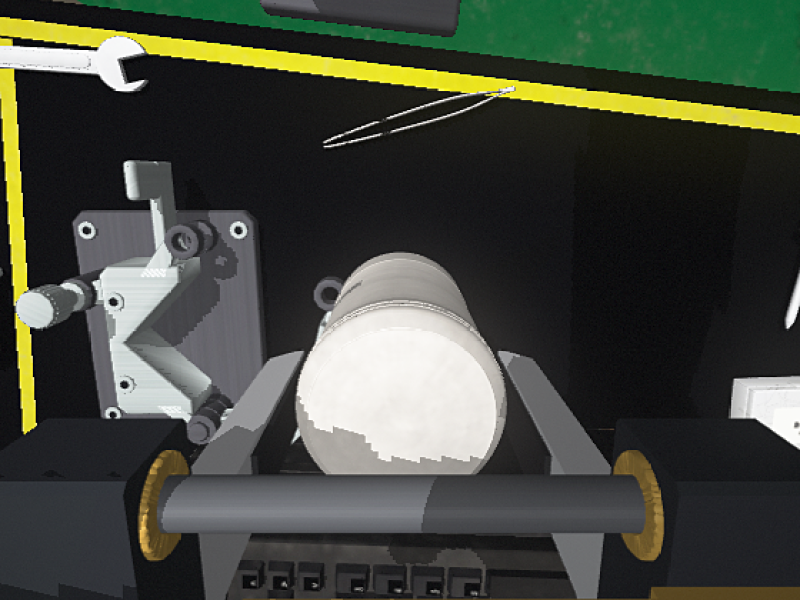

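The wrist picture (800x600) shows the locking hole at (183,240), the pin knob's end at (37,310) and the bottom of the vee at (131,342). The base plate's near screws are at (87,230) and (238,230).

```bash
cat > fit.py <<'E'
from h import *
def fit(src):
    A=[];b=[]
    for (x,y),w in src:
        x/=1e3;y/=1e3; A+=[[x,-y,1,0],[y,x,0,1]];b+=list(w)
    A=np.array(A);b=np.array(b);r=np.linalg.lstsq(A,b,rcond=None)[0]
    print('seat',r[2:].round(4),'yaw',np.arctan2(r[1],r[0]).round(4),'scale',np.hypot(r[0],r[1]).round(3),'res mm',((A@r-b)*1e3).round(1))
E
python3 - <<'E'
from fit import *
c=cal('w3');P=lambda u,v,z:pl(c,u*.7,v*.7,z)[:2]
a=[((-34,-76),P(37,310,.093)),((-70,0),P(183,240,.052)),((0,-47),P(131,342,.052))]
for s in a: print(s)
fit(a)
t=cal('top1');Q=lambda u,v,z:pl(t,155+u/3.6,170+v/3.6,z)[:2]
fit(a+[((-34,-76),Q(566,145,.093)),((-122,-18),Q(513,252,.074)),((-70,0),Q(485,201,.052)),((66,0),Q(462,52,.055))])
d=P(238,230,.012)-P(87,230,.012);print('plate yaw',np.arctan2(d[1],d[0])-np.pi/2)
E
```

```text
((-34, -76), array([ 0.53541026, -0.09793937]))
((-70, 0), array([ 0.48998455, -0.02734724]))
((0, -47), array([ 0.56495318, -0.06201086]))
seat [ 0.5582 -0.017 ] yaw 0.1479 scale 0.995 res mm [ 0.5  1.2 -0.7  0.1  0.2 -1.2]
seat [ 0.5577 -0.0221] yaw 0.128 scale 0.977 res mm [-1.2 -2.1 -0.2 -3.5 -1.4 -5.7  1.5  3.9 -0.3  1.2  1.9  2.8 -0.3  3.3]
plate yaw 0.11352877595443633
```

>>> carry_out(deltas=[{"dx":-0.26,"dy":-0.86,"dz":0,"wx":0,"wy":0,"wz":0,"gripper":255},{"dx":-0.26,"dy":-0.86,"dz":0,"wx":0,"wy":0,"wz":0,"gripper":255},{"dx":-0.26,"dy":-0.86,"dz":0,"wx":0,"wy":0,"wz":0,"gripper":255},{"dx":-0.26,"dy":-0.86,"dz":0,"wx":0,"wy":0,"wz":0,"gripper":255},{"dx":-0.26,"dy":-0.86,"dz":0,"wx":0,"wy":0,"wz":0,"gripper":255},{"dx":-0.26,"dy":-0.86,"dz":0,"wx":0,"wy":0,"wz":0,"gripper":255},{"dx":-0.26,"dy":-0.86,"dz":0,"wx":0,"wy":0,"wz":0,"gripper":255},{"dx":-0.26,"dy":-0.86,"dz":0,"wx":0,"wy":0,"wz":0,"gripper":255},{"dx":0,"dy":0,"dz":0.7,"wx":0,"wy":0,"wz":0,"gripper":255},{"dx":0,"dy":0,"dz":0.7,"wx":0,"wy":0,"wz":0,"gripper":255},{"dx":0,"dy":0,"dz":0.7,"wx":0,"wy":0,"wz":0,"gripper":255},{"dx":0,"dy":0,"dz":0.7,"wx":0,"wy":0,"wz":0,"gripper":255},{"dx":0,"dy":0,"dz":0,"wx":0,"wy":0,"wz":0,"gripper":255},{"dx":0,"dy":0,"dz":0,"wx":0,"wy":0,"wz":0,"gripper":255}])

```text
time: 5.75
tool_pos: [0.5565, -0.0104, 0.266]
ee_rot: [3.139, -0.006, -3.023]
wrist_force: [-0.3, 0.2, -9.2]
width: 0.0656
finger_force: 30.0
```

Run:
```python
from fit import *
c=cal('scene1');P=lambda u,v,z:pl(c,150+u/2.5,175+(v-306)/2.5,z)[:2]
a=[((-34,-76),P(396,452,.093)),((-70,0),P(310,465,.052))]
for s in a: print(s)
fit(a)
go(.557,-.0145,.1985,-3.025)
snap('wrist','w4'); snap('scene','s4',(200,130,360,250),5)
```

```text
((-34, -76), array([ 0.53815828, -0.10321777]))
((-70, 0), array([ 0.48941889, -0.03402661]))
seat [ 0.5588 -0.022 ] yaw 0.1713 scale 1.006 res mm [0. 0. 0. 0.]
pos [ 0.5565 -0.0104  0.266 ] rpy [ 3.1391 -0.0055 -3.0235] t 5.75 F [-0.3  0.2 -9.2]
units dx 0.00 dy -0.21 dz 3.37 wz 0.01
```

View pics/s4.png

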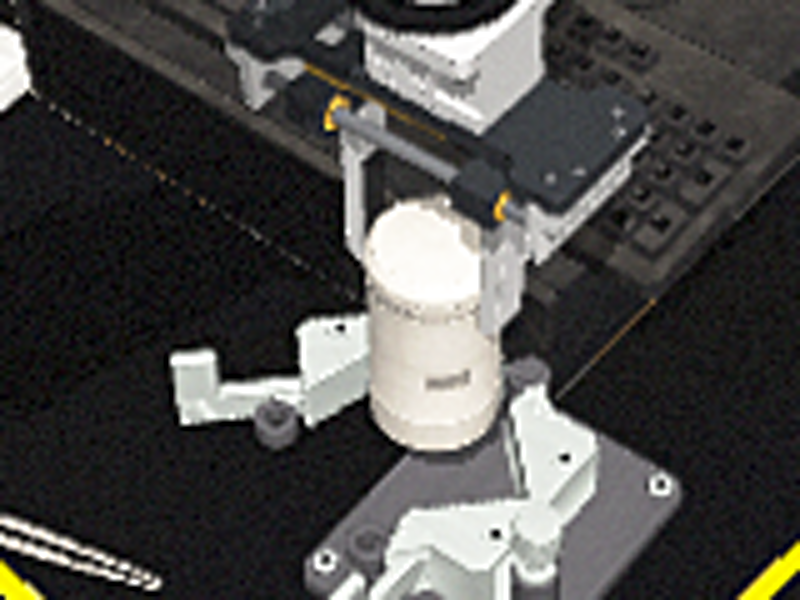

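The scene picture shows the vessel hanging over the base plate in front of the vee, with the jaw open and out of the way.

>>> carry_out(deltas=[{"dx":-0.05,"dy":-0.25,"dz":0,"wx":0,"wy":0,"wz":0,"gripper":255},{"dx":0,"dy":0,"dz":0.5,"wx":0,"wy":0,"wz":0,"gripper":255},{"dx":0,"dy":0,"dz":0.6,"wx":0,"wy":0,"wz":0,"gripper":255},{"dx":0,"dy":0,"dz":0.6,"wx":0,"wy":0,"wz":0,"gripper":255},{"dx":0,"dy":0,"dz":0.6,"wx":0,"wy":0,"wz":0,"gripper":255},{"dx":0,"dy":0,"dz":0.5,"wx":0,"wy":0,"wz":0,"gripper":255},{"dx":0,"dy":0,"dz":0.2,"wx":0,"wy":0,"wz":0,"gripper":255},{"dx":0,"dy":0,"dz":0,"wx":0,"wy":0,"wz":0,"gripper":255},{"dx":0,"dy":0,"dz":0,"wx":0,"wy":0,"wz":0,"gripper":255},{"dx":0,"dy":0,"dz":0,"wx":0,"wy":0,"wz":0,"gripper":255}])

```text
time: 6.68
tool_pos: [0.5595, -0.0163, 0.2095]
ee_rot: [-3.141, 0.002, -3.024]
wrist_force: [0.1, -0.4, -9.1]
width: 0.066
finger_force: 30.0
```

>>> carry_out(deltas=[{"dx":0,"dy":0,"dz":0.2,"wx":0,"wy":0,"wz":0,"gripper":255},{"dx":0,"dy":0,"dz":0.15,"wx":0,"wy":0,"wz":0,"gripper":255},{"dx":0,"dy":0,"dz":0.1,"wx":0,"wy":0,"wz":0,"gripper":255},{"dx":0,"dy":0,"dz":0,"wx":0,"wy":0,"wz":0,"gripper":255},{"dx":0,"dy":0,"dz":0,"wx":0,"wy":0,"wz":0,"gripper":255}])

```text
time: 7.1
tool_pos: [0.5589, -0.0162, 0.1994]
ee_rot: [3.141, -0.001, -3.024]
wrist_force: [0.4, -0.0, -8.7]
width: 0.0662
finger_force: 30.0
```

>>> carry_out(deltas=[{"dx":0,"dy":0,"dz":0.08,"wx":0,"wy":0,"wz":0,"gripper":255},{"dx":0,"dy":0,"dz":0.05,"wx":0,"wy":0,"wz":0,"gripper":255},{"dx":0,"dy":0,"dz":0,"wx":0,"wy":0,"wz":0,"gripper":255},{"dx":0,"dy":0,"dz":0,"wx":0,"wy":0,"wz":0,"gripper":255}])

```text
time: 7.43
tool_pos: [0.5594, -0.0163, 0.1985]
ee_rot: [-3.141, 0.002, -3.024]
wrist_force: [-2.4, -0.0, -2.0]
width: 0.0657
finger_force: 30.0
```

>>> carry_out(deltas=[{"dx":0,"dy":0,"dz":0,"wx":0,"wy":0,"wz":0,"gripper":0},{"dx":0,"dy":0,"dz":0,"wx":0,"wy":0,"wz":0,"gripper":0},{"dx":0,"dy":0,"dz":0,"wx":0,"wy":0,"wz":0,"gripper":0},{"dx":0,"dy":0,"dz":0,"wx":0,"wy":0,"wz":0,"gripper":0},{"dx":0,"dy":0,"dz":0,"wx":0,"wy":0,"wz":0,"gripper":0},{"dx":0,"dy":0,"dz":-0.6,"wx":0,"wy":0,"wz":0,"gripper":0},{"dx":0,"dy":0,"dz":-0.9,"wx":0,"wy":0,"wz":0,"gripper":0},{"dx":0,"dy":0,"dz":-0.9,"wx":0,"wy":0,"wz":0,"gripper":0},{"dx":0,"dy":0,"dz":-0.9,"wx":0,"wy":0,"wz":0,"gripper":0},{"dx":0,"dy":0,"dz":-0.9,"wx":0,"wy":0,"wz":0,"gripper":0},{"dx":0.4,"dy":0.5,"dz":-0.9,"wx":0,"wy":0,"wz":0,"gripper":0},{"dx":0.4,"dy":0.5,"dz":-0.5,"wx":0,"wy":0,"wz":0,"gripper":0},{"dx":0.4,"dy":0.5,"dz":0,"wx":0,"wy":0,"wz":0,"gripper":0},{"dx":0.4,"dy":0.5,"dz":0,"wx":0,"wy":0,"wz":0,"gripper":0},{"dx":0,"dy":0,"dz":0,"wx":0,"wy":0,"wz":0,"gripper":0},{"dx":0,"dy":0,"dz":0,"wx":0,"wy":0,"wz":0,"gripper":0}])

```text
time: 8.77
tool_pos: [0.5217, 0.0205, 0.3079]
ee_rot: [3.141, -0.002, -3.023]
wrist_force: [-0.3, 0.2, -0.1]
width: 0.0943
finger_force: 0.0
```

Run:
```python
from h import *
go(.5569,-.0203,.33,-3.025)
c=snap('wrist','w5')
cv2.imwrite('pics/w5.png',cv2.resize(cv2.imread('pics/w5_raw.png'),(800,600),interpolation=3))
```

```text
pos [0.5217 0.0205 0.3079] rpy [ 3.1415e+00 -1.7000e-03 -3.0230e+00] t 8.77 F [-0.3  0.2 -0.1]
units dx -1.51 dy -2.23 dz -1.10 wz 0.02
```

View pics/w5.png

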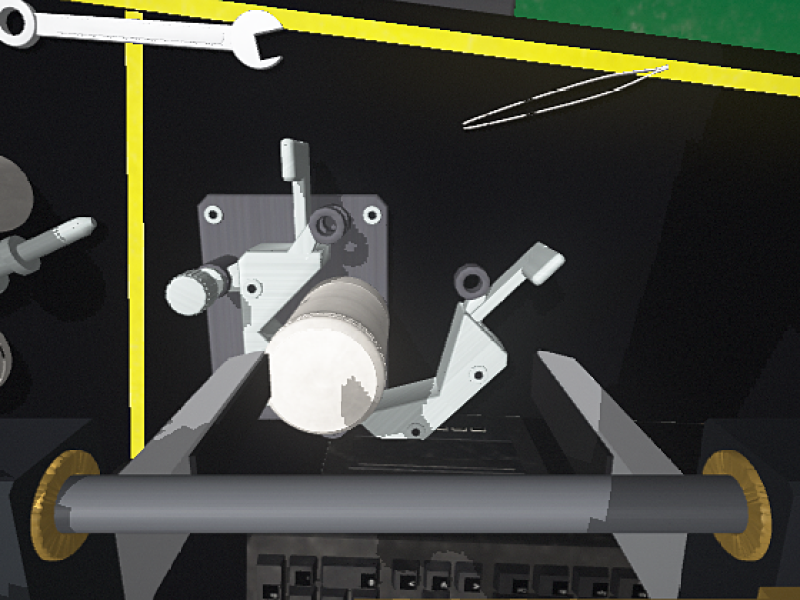

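The vessel stands in the vee, with its end at (327,376). The locking hole is at (327,224), the pin knob at (186,296), the fixed tab's top at about (290,158), and the jaw tab's end at about (548,262).

Run:
```python
from fit import *
c=cal('w5');P=lambda u,v,z:pl(c,u*.7,v*.7,z)[:2]
a=[((-34,-76),P(186,296,.093)),((-70,0),P(327,224,.052)),((-110,-18),P(290,159,.074))]
for s in a: print(s)
fit(a); fit(a[:2])
d=P(372,214,.012)-P(212,214,.012);print('plate yaw',np.arctan2(d[1],d[0])-np.pi/2)
print('screw mid',(P(372,214,.012)+P(212,214,.012))/2)
print('vessel',P(327,376,.133),'jawtab top',P(548,262,.074),'jaw ring',P(471,281,.045))
print('cam pos',-np.array(c['R']).T@c['t'], (-np.array(cal('w3')['R']).T@cal('w3')['t']))
im=cv2.imread('pics/w5_raw.png')[85:230,100:300]; im=im[40:170 if 0 else 145,0:200]
cv2.imwrite('pics/w5c.png',cv2.resize(cv2.imread('pics/w5_raw.png')[85:235,100:300],(800,600),interpolation=3))
```

```text
((-34, -76), array([ 0.53588262, -0.09999243]))
((-70, 0), array([ 0.49026221, -0.02860821]))
((-110, -18), array([ 0.45357021, -0.0499778 ]))
seat [ 0.5608 -0.0202] yaw 0.1137 scale 1.003 res mm [-0.3  0.2  0.7  0.5 -0.4 -0.7]
seat [ 0.5602 -0.0197] yaw 0.1263 scale 1.007 res mm [-0.  0.  0. -0.]
plate yaw 0.11839681080397302
screw mid [ 0.49068635 -0.05845174]
vessel [ 0.5584633 -0.0120429] jawtab top [0.49470614 0.10730141] jaw ring [0.51703425 0.06791481]
cam pos [0.45263966 0.01302047 0.38914918] [0.43109243 0.11074163 0.40320524]
```

View pics/w5c.png

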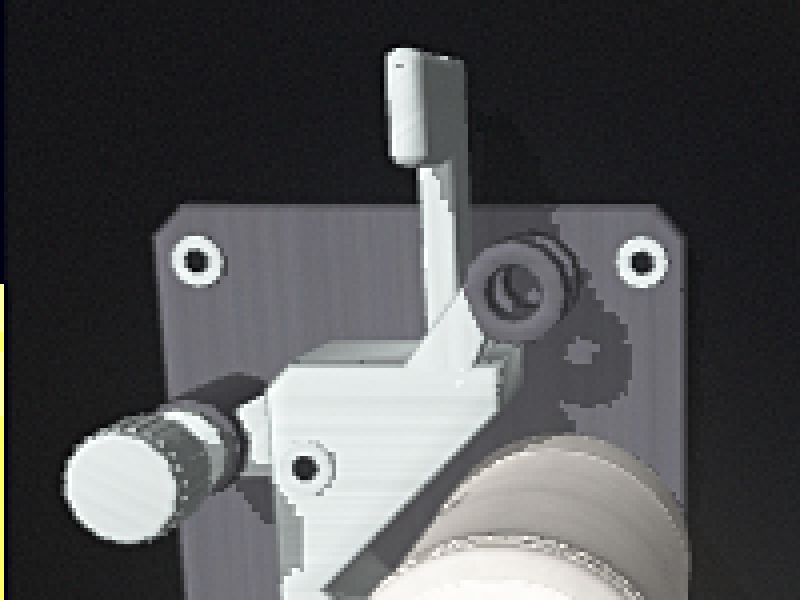

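>>> carry_out(deltas=[{"dx":0,"dy":0.81,"dz":0,"wx":0,"wy":0,"wz":0,"gripper":255},{"dx":0,"dy":0.81,"dz":0,"wx":0,"wy":0,"wz":0,"gripper":255},{"dx":0,"dy":0.81,"dz":0,"wx":0,"wy":0,"wz":0,"gripper":255},{"dx":0,"dy":0.81,"dz":0,"wx":0,"wy":0,"wz":0,"gripper":255},{"dx":0,"dy":0.81,"dz":0,"wx":0,"wy":0,"wz":0,"gripper":255},{"dx":0,"dy":0.81,"dz":0,"wx":0,"wy":0,"wz":0,"gripper":255},{"dx":0,"dy":0.81,"dz":0,"wx":0,"wy":0,"wz":0,"gripper":255},{"dx":0,"dy":0,"dz":0.89,"wx":0,"wy":0,"wz":0,"gripper":255},{"dx":0,"dy":0,"dz":0.89,"wx":0,"wy":0,"wz":0,"gripper":255},{"dx":0,"dy":0,"dz":0.89,"wx":0,"wy":0,"wz":0,"gripper":255},{"dx":0,"dy":0,"dz":0.89,"wx":0,"wy":0,"wz":0,"gripper":255},{"dx":0,"dy":0,"dz":0.89,"wx":0,"wy":0,"wz":0,"gripper":255},{"dx":0,"dy":0,"dz":0.89,"wx":0,"wy":0,"wz":0,"gripper":255},{"dx":0,"dy":0,"dz":0.89,"wx":0,"wy":0,"wz":0,"gripper":255},{"dx":0,"dy":0,"dz":0.89,"wx":0,"wy":0,"wz":0,"gripper":255},{"dx":0,"dy":0,"dz":0.89,"wx":0,"wy":0,"wz":0,"gripper":255},{"dx":0,"dy":0,"dz":0,"wx":0,"wy":0,"wz":0,"gripper":255}])

```text
time: 10.23
tool_pos: [0.5069, 0.1316, 0.1436]
ee_rot: [-3.141, -0.01, -3.025]
wrist_force: [-0.9, 0.4, 0.9]
width: 0.0005
finger_force: 0.0
```

```bash
cat >> h.py <<'E'
SEAT=np.array([.560,-.020]);YAW=.118
def cw(x,y):
    c,s=np.cos(YAW),np.sin(YAW); return SEAT+np.array([c*x-s*y,s*x+c*y])/1e3
def gc(x,y,z): go(*cw(x,y),z/1e3,YAW-np.pi)
E
python3 - <<'E'
from h import *
for p in [(-34.5,158),(-62.8,130.1)]: gc(*p,147)
print(robot.get_obs()['width'])
E
```

```text
pos [0.5069 0.1316 0.1436] rpy [-3.1411 -0.0099 -3.0249] t 10.23 F [-0.9  0.4  0.9]
units dx -0.02 dy 0.06 dz -0.17 wz -0.01
pos [0.5069 0.1316 0.1436] rpy [-3.1411 -0.0099 -3.0249] t 10.23 F [-0.9  0.4  0.9]
units dx 1.40 dy -1.34 dz -0.17 wz -0.01
0.0005181054158489125
```

>>> carry_out(deltas=[{"dx":0.4,"dy":-0.43,"dz":-0.1,"wx":0,"wy":0,"wz":0,"gripper":255},{"dx":0.33,"dy":-0.32,"dz":0,"wx":0,"wy":0,"wz":0,"gripper":255},{"dx":0.33,"dy":-0.32,"dz":0,"wx":0,"wy":0,"wz":0,"gripper":255},{"dx":0.33,"dy":-0.32,"dz":0,"wx":0,"wy":0,"wz":0,"gripper":255},{"dx":0.27,"dy":-0.35,"dz":0,"wx":0,"wy":0,"wz":0,"gripper":255},{"dx":0.27,"dy":-0.35,"dz":0,"wx":0,"wy":0,"wz":0,"gripper":255},{"dx":0.27,"dy":-0.35,"dz":0,"wx":0,"wy":0,"wz":0,"gripper":255},{"dx":0.21,"dy":-0.39,"dz":0,"wx":0,"wy":0,"wz":0,"gripper":255},{"dx":0.21,"dy":-0.39,"dz":0,"wx":0,"wy":0,"wz":0,"gripper":255},{"dx":0.21,"dy":-0.39,"dz":0,"wx":0,"wy":0,"wz":0,"gripper":255},{"dx":0.11,"dy":-0.31,"dz":0,"wx":0,"wy":0,"wz":0,"gripper":255},{"dx":0.11,"dy":-0.31,"dz":0,"wx":0,"wy":0,"wz":0,"gripper":255},{"dx":0.11,"dy":-0.31,"dz":0,"wx":0,"wy":0,"wz":0,"gripper":255},{"dx":0.11,"dy":-0.31,"dz":0,"wx":0,"wy":0,"wz":0,"gripper":255},{"dx":0.06,"dy":-0.26,"dz":0,"wx":0,"wy":0,"wz":0,"gripper":255},{"dx":0.06,"dy":-0.26,"dz":0,"wx":0,"wy":0,"wz":0,"gripper":255},{"dx":0.06,"dy":-0.2,"dz":0,"wx":0,"wy":0,"wz":0,"gripper":255},{"dx":0.06,"dy":-0.2,"dz":0,"wx":0,"wy":0,"wz":0,"gripper":255},{"dx":0,"dy":0,"dz":0,"wx":0,"wy":0,"wz":0,"gripper":255}])

```text
time: 11.82
tool_pos: [0.4533, 0.0091, 0.1508]
ee_rot: [-3.141, 0.001, -3.025]
wrist_force: [0.0, 0.5, -0.3]
width: 0.0003
finger_force: 0.3
```

```bash
python3 -c "
from h import *
gc(-106,34.5,147)"
```

```text
pos [0.4533 0.0091 0.1508] rpy [-3.1415e+00  6.0000e-04 -3.0248e+00] t 11.82 F [ 0.   0.5 -0.3]
units dx 0.17 dy -0.35 dz 0.19 wz -0.01
```

>>> carry_out(deltas=[{"dx":0.1,"dy":-0.1,"dz":0,"wx":0,"wy":0,"wz":0,"gripper":255},{"dx":0,"dy":-0.1,"dz":0,"wx":0,"wy":0,"wz":0,"gripper":255},{"dx":0,"dy":-0.1,"dz":0,"wx":0,"wy":0,"wz":0,"gripper":255},{"dx":0,"dy":-0.05,"dz":0,"wx":0,"wy":0,"wz":0,"gripper":255},{"dx":0,"dy":0,"dz":0,"wx":0,"wy":0,"wz":0,"gripper":255},{"dx":0,"dy":0,"dz":0,"wx":0,"wy":0,"wz":0,"gripper":255}])

```text
time: 12.32
tool_pos: [0.4517, 0.0023, 0.151]
ee_rot: [-3.142, -0.001, -3.024]
wrist_force: [-1.6, 2.3, 2.3]
width: 0.0003
finger_force: 1.2
```

>>> carry_out(deltas=[{"dx":0,"dy":-0.08,"dz":0,"wx":0,"wy":0,"wz":0,"gripper":255},{"dx":0,"dy":-0.06,"dz":0,"wx":0,"wy":0,"wz":0,"gripper":255},{"dx":0,"dy":0,"dz":0,"wx":0,"wy":0,"wz":0,"gripper":255},{"dx":0,"dy":0,"dz":0,"wx":0,"wy":0,"wz":0,"gripper":255}])

```text
time: 12.65
tool_pos: [0.452, -0.0005, 0.1507]
ee_rot: [3.142, -0.001, -3.024]
wrist_force: [-1.1, 2.6, 1.9]
width: 0.0003
finger_force: 1.4
```

>>> carry_out(deltas=[{"dx":0,"dy":-0.07,"dz":0,"wx":0,"wy":0,"wz":0,"gripper":255},{"dx":0,"dy":-0.07,"dz":0,"wx":0,"wy":0,"wz":0,"gripper":255},{"dx":0,"dy":0,"dz":0,"wx":0,"wy":0,"wz":0,"gripper":255},{"dx":0,"dy":0,"dz":0,"wx":0,"wy":0,"wz":0,"gripper":255}])

```text
time: 12.98
tool_pos: [0.4521, -0.0016, 0.1508]
ee_rot: [3.137, -0.001, -3.024]
wrist_force: [-3.1, 7.9, 4.0]
width: 0.0004
finger_force: 4.2
```

>>> carry_out(deltas=[{"dx":0,"dy":0.4,"dz":0,"wx":0,"wy":0,"wz":0,"gripper":255},{"dx":0,"dy":0.4,"dz":0,"wx":0,"wy":0,"wz":0,"gripper":255},{"dx":0,"dy":0,"dz":-0.9,"wx":0,"wy":0,"wz":0,"gripper":255},{"dx":0,"dy":0,"dz":-0.9,"wx":0,"wy":0,"wz":0,"gripper":255},{"dx":0,"dy":0,"dz":-0.9,"wx":0,"wy":0,"wz":0,"gripper":255},{"dx":0,"dy":0,"dz":-0.9,"wx":0,"wy":0,"wz":0,"gripper":255},{"dx":0,"dy":0,"dz":-0.9,"wx":0,"wy":0,"wz":0,"gripper":255},{"dx":0,"dy":0,"dz":-0.9,"wx":0,"wy":0,"wz":0,"gripper":255},{"dx":-0.5,"dy":-0.86,"dz":0,"wx":0,"wy":0,"wz":0,"gripper":120},{"dx":-0.5,"dy":-0.86,"dz":0,"wx":0,"wy":0,"wz":0,"gripper":120},{"dx":-0.5,"dy":-0.86,"dz":0,"wx":0,"wy":0,"wz":0,"gripper":120},{"dx":-0.5,"dy":-0.86,"dz":0,"wx":0,"wy":0,"wz":0,"gripper":120},{"dx":-0.5,"dy":-0.86,"dz":0,"wx":0,"wy":0,"wz":0,"gripper":120},{"dx":-0.5,"dy":-0.86,"dz":0,"wx":0,"wy":0,"wz":0,"gripper":120},{"dx":-0.5,"dy":-0.86,"dz":0,"wx":0,"wy":0,"wz":0,"gripper":120},{"dx":0,"dy":0,"dz":0,"wx":0,"wy":0,"wz":0,"gripper":120},{"dx":0,"dy":0,"dz":0,"wx":0,"wy":0,"wz":0,"gripper":120}])

```text
time: 14.4
tool_pos: [0.5345, -0.0992, 0.2582]
ee_rot: [-3.141, -0.001, -3.026]
wrist_force: [0.0, -0.5, -0.7]
width: 0.0494
finger_force: 0.0
```

Run:
```python
from h import *
gc(-34,-76,250); print(robot.get_obs()['width'])
c=snap('wrist','w6')
f=210/np.tan(np.radians(c['fovy'])/2);print('f',f)
im=cv2.imread('pics/w6_raw.png');g=cv2.cvtColor(im,6)
for n,p in [('pin',(*cw(-34,-76),.093)),('hole',(*cw(-70,0),.052)),('ftab',(*cw(-110,-18),.074)),('jtab',(*cw(-110,18),.074)),('bomb',(*cw(0,0),.137))]:
    print(n,proj(c,p).round(1))
cv2.imwrite('pics/w6.png',cv2.resize(im,(800,600),interpolation=3))
```

```text
pos [ 0.5345 -0.0992  0.2582] rpy [-3.1414e+00 -1.0000e-03 -3.0257e+00] t 14.4 F [ 0.  -0.5 -0.7]
units dx -0.03 dy -0.02 dz 0.41 wz -0.02
0.04936862432360795
f 372.7767063537633
pin [278.3 224.5]
hole [377.1 164.7]
ftab [362.6 110.2]
jtab [415.  110.1]
bomb [405.9 299.5]
```

View pics/w6.png

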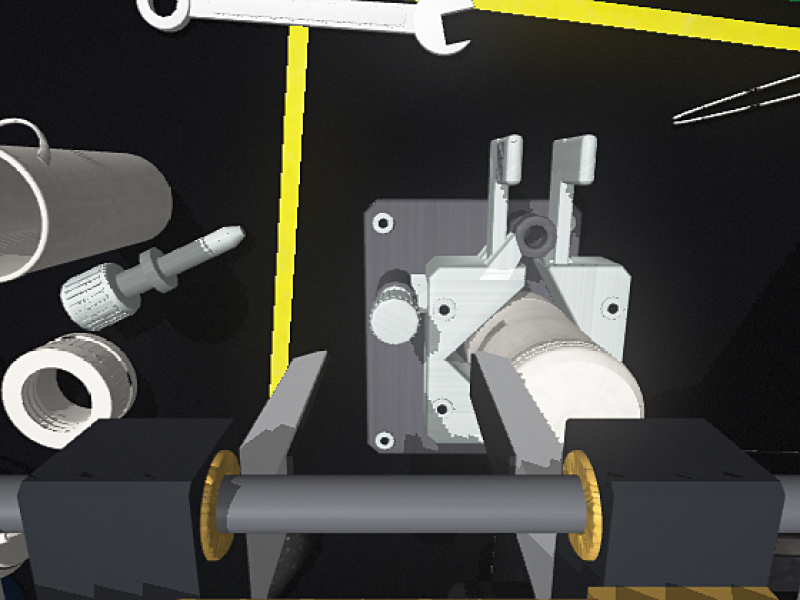

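The last picture shows the jaw shut on the vessel, the hole ring at (536,237), and the pin knob's end at (397,316). All of them are within 2–3 mm of prediction.

Run:
```python
from h import *
c=cal('w6')
im=cv2.imread('pics/w6_raw.png');g=cv2.cvtColor(im,6)
# knob end: bright blob
m=(g>185).astype(np.uint8);m[:, :250]=0;m[:,300:]=0;m[:195]=0;m[250:]=0
m=cv2.morphologyEx(m,2,np.ones((3,3)));n,l,st,ce=cv2.connectedComponentsWithStats(m);k=1+st[1:,4].argmax();print(st[k],ce[k])
pin=pl(c,*ce[k],.093);pin2=pl(c,277.9,221,.093);h=pl(c,375.2,165.9,.052)
print('pin',pin,pin2,'hole',h,'model',cw(-34,-76),cw(-70,0))
q=cv2.HoughCircles(cv2.resize(g[140:195,345:405],None,fx=4,fy=4,interpolation=3),cv2.HOUGH_GRADIENT,1.5,40,param1=100,param2=25,minRadius=25,maxRadius=75)
if q is not None: print([(345+a[0]/4,140+a[1]/4,a[2]/4) for a in q[0][:3]])
print('screws yaw'); a=pl(c,382*.7,223*.7,.012);b=pl(c,385*.7,440*.7,.012);d=b-a;print(np.arctan2(d[1],d[0]),np.linalg.norm(d))
```

```text
[260 209  33  32 811] [275.61282367 224.49445129]
pin [ 0.53537839 -0.10132883  0.093     ] [ 0.53272479 -0.10005188  0.093     ] hole [ 0.49154561 -0.0295409   0.052     ] model [ 0.53518364 -0.0994742 ] [ 0.49048677 -0.02824084]
[(np.float32(373.3125), np.float32(165.6875), np.float32(16.8625)), (np.float32(370.3125), np.float32(175.4375), np.float32(18.5125)), (np.float32(372.1875), np.float32(155.5625), np.float32(18.5125))]
screws yaw
0.12125671627253357 0.14597553238349031
```

>>> carry_out(deltas=[{"dx":-0.02,"dy":-0.06,"dz":0.7,"wx":0,"wy":0,"wz":0,"gripper":120},{"dx":0,"dy":0,"dz":0.7,"wx":0,"wy":0,"wz":0,"gripper":120},{"dx":0,"dy":0,"dz":0.7,"wx":0,"wy":0,"wz":0,"gripper":120},{"dx":0,"dy":0,"dz":0.7,"wx":0,"wy":0,"wz":0,"gripper":120},{"dx":0,"dy":0,"dz":0.7,"wx":0,"wy":0,"wz":0,"gripper":120},{"dx":0,"dy":0,"dz":0.7,"wx":0,"wy":0,"wz":0,"gripper":120},{"dx":0,"dy":0,"dz":0.7,"wx":0,"wy":0,"wz":0,"gripper":120},{"dx":0,"dy":0,"dz":0,"wx":0,"wy":0,"wz":0,"gripper":120},{"dx":0,"dy":0,"dz":0,"wx":0,"wy":0,"wz":0,"gripper":120}])

```text
time: 15.2
tool_pos: [0.534, -0.0988, 0.1604]
ee_rot: [3.141, -0.002, -3.023]
wrist_force: [-0.8, 1.1, 0.8]
width: 0.05
finger_force: 0.0
```

>>> carry_out(deltas=[{"dx":0,"dy":0,"dz":0,"wx":0,"wy":0,"wz":0,"gripper":255},{"dx":0,"dy":0,"dz":0,"wx":0,"wy":0,"wz":0,"gripper":255},{"dx":0,"dy":0,"dz":0,"wx":0,"wy":0,"wz":0,"gripper":255},{"dx":0,"dy":0,"dz":0,"wx":0,"wy":0,"wz":0,"gripper":255},{"dx":0,"dy":0,"dz":0,"wx":0,"wy":0,"wz":0,"gripper":255},{"dx":0,"dy":0,"dz":0,"wx":0,"wy":0,"wz":0,"gripper":255}])

```text
time: 15.7
tool_pos: [0.5353, -0.1001, 0.1617]
ee_rot: [-3.141, 0.002, -3.025]
wrist_force: [0.4, -0.6, 2.9]
width: 0.0232
finger_force: 30.0
```

>>> carry_out(deltas=[{"dx":0,"dy":0,"dz":-0.5,"wx":0,"wy":0,"wz":0,"gripper":255},{"dx":0,"dy":0,"dz":-0.7,"wx":0,"wy":0,"wz":0,"gripper":255},{"dx":0,"dy":0,"dz":-0.7,"wx":0,"wy":0,"wz":0,"gripper":255},{"dx":0,"dy":0,"dz":-0.7,"wx":0,"wy":0,"wz":0,"gripper":255},{"dx":0,"dy":0,"dz":-0.4,"wx":0,"wy":0,"wz":0,"gripper":255},{"dx":0.6,"dy":0,"dz":0,"wx":0,"wy":0,"wz":0,"gripper":255},{"dx":0.6,"dy":0,"dz":0,"wx":0,"wy":0,"wz":0,"gripper":255},{"dx":0.58,"dy":0,"dz":0,"wx":0,"wy":0,"wz":0,"gripper":255},{"dx":0,"dy":0.76,"dz":0,"wx":0,"wy":0,"wz":0,"gripper":255},{"dx":0,"dy":0.76,"dz":0,"wx":0,"wy":0,"wz":0,"gripper":255},{"dx":0,"dy":0.76,"dz":0,"wx":0,"wy":0,"wz":0,"gripper":255},{"dx":0,"dy":0.76,"dz":0,"wx":0,"wy":0,"wz":0,"gripper":255},{"dx":0,"dy":0.76,"dz":0,"wx":0,"wy":0,"wz":0,"gripper":255},{"dx":0,"dy":0,"dz":0,"wx":0,"wy":0,"wz":0,"gripper":255},{"dx":0,"dy":0,"dz":0,"wx":0,"wy":0,"wz":0,"gripper":255}])

```text
time: 16.95
tool_pos: [0.4904, -0.0283, 0.2209]
ee_rot: [-3.141, -0.0, -3.023]
wrist_force: [-0.3, -0.3, -1.1]
width: 0.0231
finger_force: 30.0
```

Run:
```python
from h import *
go(.4915,-.0298,.160,-3.0236)
c=snap('wrist','w7'); snap('scene','s7'); snap('top','t7')
im=cv2.imread('pics/w7_raw.png');g=cv2.cvtColor(im,6)
z=robot.get_obs()['tool_pos'][2]; print('pred knob',proj(c,[*robot.get_obs()['tool_pos'][:2],z-.067]),'r',.012*372/.15)
m=(g>170).astype(np.uint8);m=cv2.morphologyEx(m,2,np.ones((3,3)));n,l,st,ce=cv2.connectedComponentsWithStats(m)
for k in range(1,n):
    if st[k,4]>150: print(st[k],ce[k].round(1))
```

```text
pos [ 0.4904 -0.0283  0.2209] rpy [-3.1413e+00 -3.0000e-04 -3.0229e+00] t 16.95 F [-0.3 -0.3 -1.1]
units dx -0.04 dy -0.08 dz 3.04 wz 0.01
pred knob [275.89530994 285.65164254] r 29.760000000000005
[    0     0   560   324 17687] [204.7  69.8]
[  0  18  14  40 353] [ 6.4 38.6]
[242 151  11  36 354] [246.8 168.9]
[296 151  15  91 893] [302.7 195.7]
[ 187  189  106  104 2642] [228.5 248.8]
[ 36 207  29  18 337] [ 49.4 215.1]
[313 244  40  25 557] [338.6 253.8]
[ 257  259   50   43 1534] [283.6 279.1]
[254 296  14  21 188] [259.4 306.3]
[346 345   5  42 185] [348.  365.1]
[ 234  374   38   45 1094] [250.6 396.6]
```

>>> carry_out(deltas=[{"dx":0,"dy":-0.03,"dz":0.5,"wx":0,"wy":0,"wz":0,"gripper":255},{"dx":0,"dy":0,"dz":0.4,"wx":0,"wy":0,"wz":0,"gripper":255},{"dx":0,"dy":0,"dz":0.25,"wx":0,"wy":0,"wz":0,"gripper":255},{"dx":0,"dy":0,"dz":0.15,"wx":0,"wy":0,"wz":0,"gripper":255},{"dx":0,"dy":0,"dz":0.15,"wx":0,"wy":0,"wz":0,"gripper":255},{"dx":0,"dy":0,"dz":0,"wx":0,"wy":0,"wz":0,"gripper":255}])

```text
time: 17.6
tool_pos: [0.4903, -0.0291, 0.1909]
ee_rot: [3.141, -0.002, -3.024]
wrist_force: [0.4, -0.3, -0.9]
width: 0.0235
finger_force: 30.0
```

>>> carry_out(deltas=[{"dx":0,"dy":0,"dz":0.15,"wx":0,"wy":0,"wz":0,"gripper":255},{"dx":0,"dy":0,"dz":0.15,"wx":0,"wy":0,"wz":0,"gripper":255},{"dx":0,"dy":0,"dz":0.15,"wx":0,"wy":0,"wz":0,"gripper":255},{"dx":0,"dy":0,"dz":0.15,"wx":0,"wy":0,"wz":0,"gripper":255},{"dx":0,"dy":0,"dz":0,"wx":0,"wy":0,"wz":0,"gripper":255}])

```text
time: 18.02
tool_pos: [0.4903, -0.029, 0.1791]
ee_rot: [3.141, -0.001, -3.024]
wrist_force: [-1.1, 0.2, -0.6]
width: 0.0229
finger_force: 30.0
```

>>> carry_out(deltas=[{"dx":0,"dy":0,"dz":0.15,"wx":0,"wy":0,"wz":0,"gripper":255},{"dx":0,"dy":0,"dz":0.15,"wx":0,"wy":0,"wz":0,"gripper":255},{"dx":0,"dy":0,"dz":0.15,"wx":0,"wy":0,"wz":0,"gripper":255},{"dx":0,"dy":0,"dz":0.15,"wx":0,"wy":0,"wz":0,"gripper":255},{"dx":0,"dy":0,"dz":0.15,"wx":0,"wy":0,"wz":0,"gripper":255},{"dx":0,"dy":0,"dz":0,"wx":0,"wy":0,"wz":0,"gripper":255},{"dx":0,"dy":0,"dz":0,"wx":0,"wy":0,"wz":0,"gripper":255}])

```text
time: 18.6
tool_pos: [0.4905, -0.0291, 0.1646]
ee_rot: [3.141, -0.001, -3.024]
wrist_force: [0.7, -0.3, -0.1]
width: 0.023
finger_force: 30.0
```

>>> carry_out(deltas=[{"dx":0,"dy":0,"dz":0.08,"wx":0,"wy":0,"wz":0,"gripper":255},{"dx":0,"dy":0,"dz":0.08,"wx":0,"wy":0,"wz":0,"gripper":255},{"dx":0,"dy":0,"dz":0.08,"wx":0,"wy":0,"wz":0,"gripper":255},{"dx":0,"dy":0,"dz":0,"wx":0,"wy":0,"wz":0,"gripper":255},{"dx":0,"dy":0,"dz":0,"wx":0,"wy":0,"wz":0,"gripper":255}])

```text
time: 19.02
tool_pos: [0.4911, -0.0291, 0.1617]
ee_rot: [-3.141, 0.002, -3.024]
wrist_force: [-2.8, 0.1, 5.2]
width: 0.0235
finger_force: 30.0
```

>>> carry_out(deltas=[{"dx":0,"dy":0,"dz":0.05,"wx":0,"wy":0,"wz":0,"gripper":255},{"dx":0,"dy":0,"dz":0,"wx":0,"wy":0,"wz":0,"gripper":255},{"dx":0,"dy":0,"dz":0,"wx":0,"wy":0,"wz":0,"gripper":255},{"dx":0,"dy":0,"dz":0,"wx":0,"wy":0,"wz":0,"gripper":38},{"dx":0,"dy":0,"dz":0,"wx":0,"wy":0,"wz":0,"gripper":38},{"dx":0,"dy":0,"dz":0,"wx":0,"wy":0,"wz":0,"gripper":38},{"dx":0,"dy":0,"dz":0,"wx":0,"wy":0,"wz":0,"gripper":38},{"dx":0,"dy":0,"dz":0,"wx":0,"wy":0,"wz":0,"gripper":38},{"dx":0,"dy":0,"dz":-0.6,"wx":0,"wy":0,"wz":0,"gripper":38},{"dx":0,"dy":0,"dz":-0.8,"wx":0,"wy":0,"wz":0,"gripper":38},{"dx":0,"dy":0,"dz":-0.8,"wx":0,"wy":0,"wz":0,"gripper":38},{"dx":0,"dy":0,"dz":-0.8,"wx":0,"wy":0,"wz":0,"gripper":38},{"dx":0.5,"dy":0,"dz":0,"wx":0,"wy":0,"wz":0,"gripper":38},{"dx":0.5,"dy":0,"dz":0,"wx":0,"wy":0,"wz":0,"gripper":38},{"dx":0.5,"dy":0,"dz":0,"wx":0,"wy":0,"wz":0,"gripper":38},{"dx":0.5,"dy":0,"dz":0,"wx":0,"wy":0,"wz":0,"gripper":38},{"dx":0,"dy":0,"dz":0,"wx":0,"wy":0,"wz":0,"gripper":38},{"dx":0,"dy":0,"dz":0,"wx":0,"wy":0,"wz":0,"gripper":38}])

```text
time: 20.52
tool_pos: [0.4499, -0.0338, 0.2184]
ee_rot: [3.141, -0.001, -3.025]
wrist_force: [-0.3, -0.8, -0.1]
width: 0.0798
finger_force: 0.0
```

Run:
```python
from h import *
gc(-110,0,138);print(robot.get_obs()['width'])
c=snap('wrist','w8');im=cv2.imread('pics/w8_raw.png');g=cv2.cvtColor(im,6)
h=[.4915,-.0298]
print('knob if home',proj(c,[*h,.093]),'if not seated +10mm',proj(c,[*h,.103]))
for n,y in(('f',-18),('j',18)): print(n,proj(c,[*cw(-110,y),.074]))
m=(g>170).astype(np.uint8);m=cv2.morphologyEx(m,2,np.ones((3,3)));n,l,st,ce=cv2.connectedComponentsWithStats(m)
for k in range(1,n):
    if 150<st[k,4]<9000: print(st[k],ce[k].round(1))
```

```text
pos [ 0.4499 -0.0338  0.2184] rpy [ 3.1411e+00 -8.0000e-04 -3.0250e+00] t 20.52 F [-0.3 -0.8 -0.1]
units dx -0.05 dy 0.04 dz 4.02 wz -0.01
0.07981838417107964
knob if home [277.1757368 307.2332936] if not seated +10mm [277.06147395 315.60252018]
f [251.33982126 234.03931968]
j [308.22754193 233.93647017]
[   0    1  101   35 2313] [50.  17.9]
[  0  76  22  40 471] [11.1 96.7]
[244 217  15  55 488] [250.2 242.7]
[297 217  14  67 670] [303.1 249. ]
[ 43 256  28  19 338] [ 55.8 264.6]
[232 276  19  19 245] [241.5 284.1]
[261 289  36  26 491] [280.3 299.2]
[ 190  290   60   42 1765] [220.  313.5]
[312 298  40  19 685] [331.2 306.9]
[495 349   7  31 168] [498.2 364.6]
[ 204  373   28   46 1008] [216.7 393.5]
```

>>> carry_out(deltas=[{"dx":0,"dy":0,"dz":0.6,"wx":0,"wy":0,"wz":0,"gripper":38},{"dx":0,"dy":0,"dz":0.7,"wx":0,"wy":0,"wz":0,"gripper":38},{"dx":0,"dy":0,"dz":0.7,"wx":0,"wy":0,"wz":0,"gripper":38},{"dx":0,"dy":0,"dz":0.7,"wx":0,"wy":0,"wz":0,"gripper":38},{"dx":0,"dy":0,"dz":0.7,"wx":0,"wy":0,"wz":0,"gripper":38},{"dx":0,"dy":0,"dz":0.6,"wx":0,"wy":0,"wz":0,"gripper":38},{"dx":0,"dy":0,"dz":0,"wx":0,"wy":0,"wz":0,"gripper":38},{"dx":0,"dy":0,"dz":0,"wx":0,"wy":0,"wz":0,"gripper":255},{"dx":0,"dy":0,"dz":0,"wx":0,"wy":0,"wz":0,"gripper":255},{"dx":0,"dy":0,"dz":0,"wx":0,"wy":0,"wz":0,"gripper":255},{"dx":0,"dy":0,"dz":0,"wx":0,"wy":0,"wz":0,"gripper":255},{"dx":0,"dy":0,"dz":0,"wx":0,"wy":0,"wz":0,"gripper":255},{"dx":0,"dy":0,"dz":0,"wx":0,"wy":0,"wz":0,"gripper":255},{"dx":0,"dy":0,"dz":0,"wx":0,"wy":0,"wz":0,"gripper":255},{"dx":0,"dy":0,"dz":0,"wx":0,"wy":0,"wz":0,"gripper":255}])

```text
time: 21.82
tool_pos: [0.4515, -0.0355, 0.1397]
ee_rot: [-3.137, 0.001, -3.024]
wrist_force: [1.0, -6.5, 0.1]
width: 0.0426
finger_force: 30.0
```

```bash
python3 -c "
from h import *
o=robot.get_obs();print(o['finger_force'],o['width'],o['wrist_force'])
print(robot.close_job())"
```

```text
30.015882588922977 0.04263468829014671 [ 1.00503658 -6.53295962  0.05649654]
the job is handed in; nothing more can be done
None
```

I handed the job in at about 22 s: the vessel stands in the vee, the jaw is shut, the pin is down through the knuckles to its flange, and the gripper is still squeezing both tabs at about 30 N; the hand-in gave no verdict, so I can't confirm a pass.

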